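# Run the length stop out to its end and butt the stock for sawing

## Task

Set up the sawing board for its longest cut: press the red release paddle on the length stop and keep it down while you slide the stop along the fence until it is fully against the end stop, then let the paddle spring up so that the stop locks. Then, with the fingers, push the pine stick lying on the board back against the fence and along it until its end butts squarely on the stop plate. Only push things, do not pick anything up, and leave the tools and offcuts lying around undisturbed.

Things in the scene. Friction and masses are not known exactly. Their poses are not given: they have to be found in the camera images.
- saw_board: Sawing board fixed on the bench: plywood bed 150 x 360 x 20 mm with an aluminium fence along its back. Origin at bench level; own x points to the back, own y to the left along the fence, z up. The bed spans x -80 to 70, y -180 to 180 mm; its top is at z = 20 mm. The saw kerf at y = -22 mm is flush.
- fence_face (a point): Foot of the fence's front face, in the middle of its length: x = 20, y = 0, z = 20 mm of the board. The fence runs the board's whole length, is 30 mm thick and 36 mm high above the bed (top at z = 56 mm). The stick must lie against this face.
- end_stop (a point): Right face of the black end stop block bolted on the left end of the fence: x = 35, y = 162, z = 66 mm of the board. The block is 36 x 18 x 24 mm with a 5 mm high screw head on top (z = 85 mm).
- length_stop (a joint): Position in m of the length stop, a dark carriage 64 mm long, 36 mm wide on the fence, top at z = 73 mm: 0 = right end of its travel (its centre at y = 40 mm of the board), growing to the left (board's +y), 0.090 = against the end stop. Starts locked at 0 to 0.03. With the paddle up a toothed rack (5 mm steps) holds it against over 25 N; with it down it slides with 1 to 2 N.
- stop_face (a point): Middle of the right (-y) face of the stop plate that hangs from the carriage in front of the fence and travels with it; at x = 3 mm, y = 8 mm + joint value of the board, z = 31 mm. The aluminium plate is 37 mm deep in x, 5 mm thick, from z = 27 to 71 mm.
- release_paddle (a joint): How far the red release paddle is pressed down, in m: 0 = up (stop locked), 0.006 = fully down. A spring lifts it; it begins to move at about 4.5 N and is fully down at about 7 N. Its pawl is clear of the rack when it is 3 mm down; let go within 1 mm of the end stop it springs fully up.
- paddle_top (a point): Middle of the red ribbed top of the paddle, 81 mm above the bench while up. The paddle, 25 mm (board's x) by 52 mm (y), sits in the middle of the carriage, stands 8 mm above its housing and travels with it. A lip 3 mm high at each y end leaves 45 mm of flat between, against which a finger can also bear. It moves straight down.
- stock: Pine stick to be sawn, 34 mm (own x) x 140 mm (own y) x 22 mm high, 35 to 70 g, lying on the bed with own y roughly along the board's y. Origin: centre of its underside. It starts 6 to 18 mm short of the fence, its left end 6 to 36 mm right of where the stop plate's face is at joint value 0. Against the fence its origin is at x = 3 mm of the board.
- stock_end (a point): Centre of the left (+y) end face of the pine stick, 11 mm above its underside; this end must butt on the stop plate.
- pencil: Flat red carpenter's pencil, 12 x 172 x 8 mm, lying on the bench in front of the board. Bystander.
- offcut_2: Small pine offcut, 45 x 60 x 30 mm, on the bench in front of the board. Bystander.
- try_square: Try square, beech stock and steel blade, 120 x 181 x 19 mm, lying left of the board. Bystander.
- coping_saw: Coping saw, 127 x 289 x 26 mm, lying on the bench behind the board. Bystander.
- nut_m16: Loose steel nut, 27 mm across, 13 mm high, lying right of the board. Bystander.

How it is judged:
On the way, in this order (a step that is already met when the one before it is completed fails the run):
1. the length stop reaches its end stop with the release paddle held down (value of joint length_stop above 0.0875 m and value of joint release_paddle above 0.002 m), for 0.1 s.
2. the paddle has sprung up and the stop is locked at its end (value of joint length_stop above 0.0875 m and value of joint release_paddle below 0.0007 m), for 0.2 s.
At the end, for the whole second after the job is handed in: The length stop is within 2.5 mm of its end stop with the paddle up; the pine stick lies flat and still on the bed, its back within 3 mm of the fence and parallel to it within 2 degrees, its left end within 3 mm of the stop plate (all of step 2 and y of stock_end in the frame of stop_face above -0.003 m and x of stock in the frame of saw_board above 0 m and angle between the y axis of stock and the y axis of saw_board, either way round below 0.035 rad and z of stock in the frame of saw_board between 0.017 and 0.023 m and linear speed of stock below 0.01 m/s); the robot touches nothing.
It fails at once if the paddle came up while the stop was on its way, between start and end (value of joint length_stop between 0.036 and 0.082 m and value of joint release_paddle below 0.0005 m).
It fails at once if the pine stick was lifted or tipped up off the bed (z of stock in the frame of saw_board above 0.03 m or angle between stock's own z axis and vertical above 0.25 rad or z of stock in the frame of saw_board below 0.012 m).
It fails at once if a tool or offcut lying around was moved more than 20 mm (distance of any of pencil, offcut_2, try_square, coping_saw, nut_m16 from where it was at the start of the episode above 0.02 m).
It also fails if it takes over 72 s, if anything falls off the work surface, if the arm or the gripper's body presses on something with over 40 N, if the wrist force passes 120 N, or if a joint passes its speed limit or range.

## Robot

A 6-joint arm with a two-finger parallel gripper is mounted at the origin on a cart in front of the work surface, level with it; the furniture and walls round the work are solid. World frame = base frame: x ahead of the robot, y to its left, z up, the work surface at z = 0. Lengths are in m, angles in rad, forces in N, time in s.
With the tool pointing down it reaches from about 0.25 to 0.775 m from the base axis. Payload 4 kg.
Tool frame: the origin (TCP) lies on the centre line of the jaws, within the pads' length; the fingertips stand 14 mm ahead of it and the grasp point (between the pads) lies 5 mm behind it (robot.tcp_to_tips is the distance from the TCP to the fingertips, in m); z points along the fingers, y is the line along which they close (so a half turn about z gives the same grasp; the last joint's range is limited). The gripper opens to 94 mm and grips with 3 to 60 N. Pads are 16 mm wide; open, the fingers measure 119 mm over their backs; the gripper's body (75 mm by 177 mm) begins 78 mm behind the grasp point.
Start: joints at [1.102, 0.087, 1.371, -0, 1.684, -0.103], TCP at [0.197, 0.514, 0.22] pointing down, gripper open.
Joint ranges: [-3.1, 3.1], [-0.76, 2.03], [0.27, 2.55], [-1.08, 4.22], [0.17, 2.65], [-2.57, 2.57]. Speed limits (rad/s): [2.79, 2.79, 3.14, 3.14, 3.14, 3.14].

## Interface

Orientations are given as [roll, pitch, yaw] about the fixed x, y, z axes, in that order (R = Rz(yaw) Ry(pitch) Rx(roll)).
In Python, from bench import robot gives the robot as it stands.
- The arm moves only by the tool carry_out, never from a script. Its argument "increments" is a list of rows, each a list of 3 entries, a list of its own where there are three numbers: the closure in counts, from 0 (fully open) to 255 (shut), then the shift along the tool's x, y, z in mm, then the turn about the tool's z in degrees. In form: [[fingers, [dx, dy, dz], twist], ...]. A call has 1 to 8 rows; each row shifts and turns the commanded pose from where the row before left it, along the tool's axes as they then stand; what a row does not reach is not made up. A row lasts 1/10 s, in which the tool goes at most 50 mm and 8.59 degrees, less where a joint would pass 70% of its speed; a pose out of reach is approached as far as the arm can. A call with a gripper value outside its range is refused whole. The fingers move at their own pace and stop on an object; the grip force is fixed at half the most. Time passes only in rows, so rows that do not move let the fingers close. It gives the time, the measured TCP pose, the force, the opening and the grip force at its end, in the units of the state.
- robot.get_obs(): the state, without advancing time (a new reading comes with each control period).
- robot.snapshot(name): name is "side" or "top" or "wrist"; returns the picture (400x640x3 uint8, blue, green, red); there is no depth.
- robot.get_calibration(name): a dict with "vfov" (degrees; the focal length in pixels is half the picture's height over the tangent of half this angle, whatever the lens; pixels are square), "cx", "cy" (the principal point, pixels), "T" (4x4, takes a point from camera to world coordinates). Camera axes: x right, y down, z forward; pixel columns grow to the right and rows downward; lengths in m; the calibration is good to about 2 mm. The wrist camera is an equidistant fisheye: a pixel r from the principal point sees the ray r / f radians off the axis. A picture is of the moment at which its call begins: read the wrist's pose just before it. get_calibration takes no time and is no camera call; for the wrist camera it gives the pose at the moment of the call.
- robot.close_job(): hands the job in; it is judged then, once.
The state is a dict: "time": time; "joint_positions": joint angles; "qvel": joint speeds; "joint_torque": joint torques, N m; "tool_pos": TCP position; "ee_rot": TCP orientation; "wrist_force": force on the tool from outside, world axes, zero at the start; "wrist_torque": the same for the moment, N m; "width": finger opening in m; "finger_force": force on a finger pad.
Only numpy, scipy, OpenCV 4.12 (cv2) and the standard library are available. Lean on these libraries where they do the work, as an engineer would, in place of code of your own. Each camera call takes 0.05 s, during which the arm holds its last target. There are 200 camera calls.

## Working session

There is one attempt and no reset: what is moved stays moved. The work goes in short steps, Python scripts to look and compute and a tool call to move; the robot and the scene stay as the last step left them, time stands still between calls to the robot, and variables do not carry over. Pictures are saved under pics/ and viewed, at most 10 in all, crops included, and the job is handed in when it is done.

Besides the shell and the picture viewer there is one more tool, called after "Request:" by a JSON object that holds its "op" and its "data", one argument or row to a line. carry_out: Moves the arm, as the interface text tells. Its arguments: {"type":"object","properties":{"increments":{"type":"array","items":{"type":"array"}}},"required":["increments"]}

```bash
mkdir -p pics
cat > h.py <<'E'
import numpy as np, cv2
from bench import robot
def ray(c,u,v):
    f=200/np.tan(np.radians(c["vfov"])/2); T=np.array(c["T"])
    d=np.array([(u-c["cx"])/f,(v-c["cy"])/f,1.0]); return T[:3,3],T[:3,:3]@d
def onz(c,u,v,z):
    o,d=ray(c,u,v); return o+d*(z-o[2])/d[2]
def proj(c,p):
    f=200/np.tan(np.radians(c["vfov"])/2); T=np.array(c["T"])
    q=T[:3,:3].T@(np.array(p)-T[:3,3]); return q[:2]/q[2]*f+[c["cx"],c["cy"]]
E
python3 - <<'E'
from h import *
for n in("top","side"):
    cv2.imwrite(f"pics/{n}0.png",robot.snapshot(n)); c=robot.get_calibration(n); print(n,c["vfov"],np.round(c["T"],3).tolist())
o=robot.get_obs();print(o["tool_pos"],o["ee_rot"],o["time"],o["width"],o["wrist_force"])
E
```

```text
top 54.482835426121795 [[-0.012, -0.994, 0.11, 0.369], [-1.0, 0.013, 0.005, 0.162], [-0.006, -0.11, -0.994, 1.324], [0.0, 0.0, 0.0, 1.0]]
side 45.75238209985397 [[0.97, -0.162, 0.183, 0.302], [-0.244, -0.62, 0.746, -0.71], [-0.007, -0.768, -0.641, 0.828], [0.0, 0.0, 0.0, 1.0]]
[0.19651888 0.51318493 0.21842018] [-3.13959781e+00 -2.24022878e-04  2.77577603e+00] 0.1 0.09392027296562895 [-0.04371894 -0.26404947 -0.58496003]
```

View pics/top0.png

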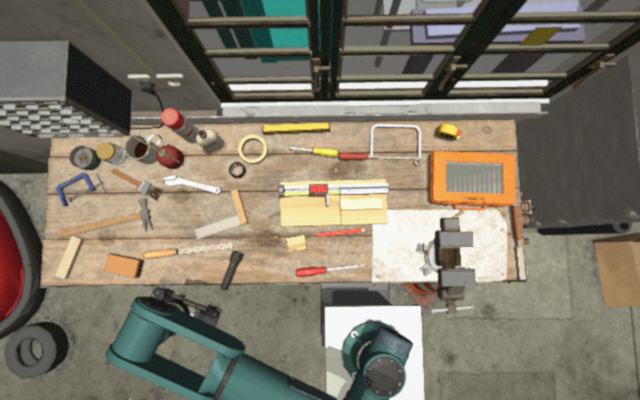

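View pics/side0.png

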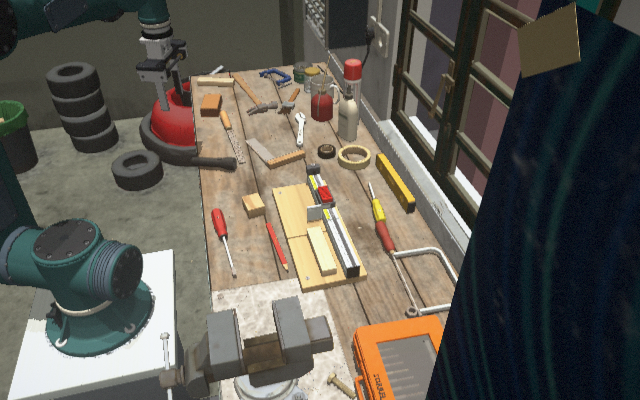

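The top view shows the board at about (280–388, 180–225), the red paddle at (318,189) and the stick at (362,203). In the side view the paddle is at (325,195) and the stick at (320,250). I'll enlarge both.

Run:
```python
from h import *
t=cv2.imread("pics/top0.png");s=cv2.imread("pics/side0.png")
a=cv2.resize(t[172:232,272:398],None,fx=6,fy=6,interpolation=cv2.INTER_CUBIC)
cv2.imwrite("pics/topc.png",a)
b=cv2.resize(s[155:295,265:375],None,fx=4.2,fy=4.2,interpolation=cv2.INTER_CUBIC)
cv2.imwrite("pics/sidec.png",b)
for n,i,r in(("top",t,(272,398,172,232)),("side",s,(265,375,155,295))):
    c=robot.get_calibration(n)
    h=cv2.cvtColor(i,cv2.COLOR_BGR2HSV); m=(((h[...,0]<8)|(h[...,0]>172))&(h[...,1]>150)&(h[...,2]>90)).astype(np.uint8)
    k=np.zeros_like(m);k[r[2]:r[3],r[0]:r[1]]=1;m*=k
    nn,l,st,ce=cv2.connectedComponentsWithStats(m)
    for j in range(1,nn):
        if st[j][4]>15: print(n,st[j],ce[j],onz(c,*ce[j],.081))
```

```text
top [310 185  16   8 109] [317.55963303 188.72477064] [0.53562976 0.17615643 0.081     ]
top [345 229  15   3  23] [353.73913043 230.56521739] [0.39960529 0.06243288 0.081     ]
side [318 186  14  17 162] [324.53703704 194.04938272] [0.53432317 0.17315066 0.081     ]
side [266 223  21  41 193] [275.75129534 243.2746114 ] [0.38634063 0.03410627 0.081     ]
```

View pics/topc.png

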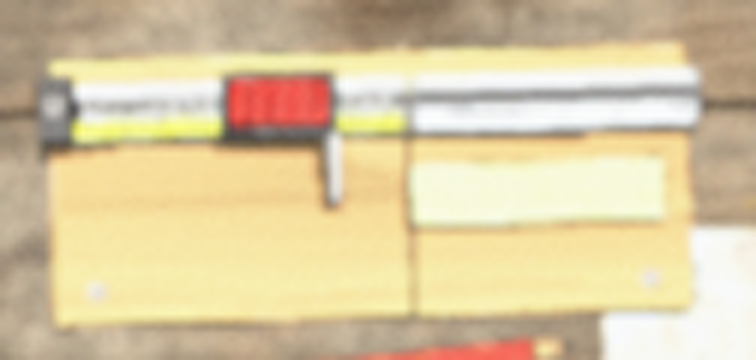

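View pics/sidec.png

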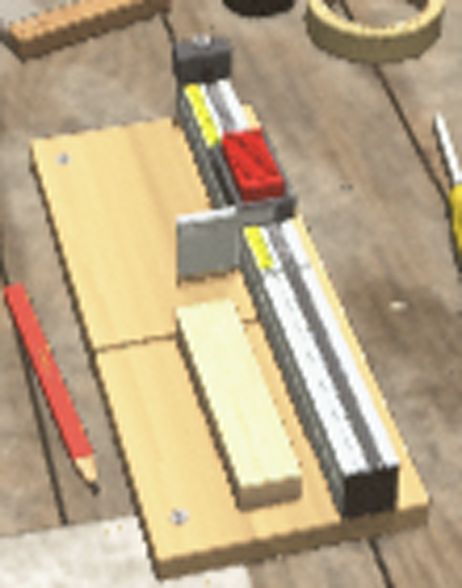

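The crops show the bed corners at (57,324), (692,307), (50,62) and (684,45). The paddle is at (278,102), the plate at (333,170), and the stick's corners are at (411,163), (665,157), (663,214) and (414,224).

Run:
```python
from h import *
c=robot.get_calibration("top");s=robot.get_calibration("side")
T=lambda u,v,z:onz(c,u/6+272-.4,v/6+172-.4,z)
S=lambda u,v,z:onz(s,u/4.2+265-.4,v/4.2+155-.4,z)
P=[T(57,324,.02),T(692,307,.02),T(684,45,.02),T(50,62,.02)]
Q=[S(32,147,.02),S(160,573,.02),S(428,497,.02)]
for p in P+Q: print(np.round(p,4))
B=np.array([[-80,180],[-80,-180],[70,-180],[70,180]])/1e3
W=np.array(P)[:,:2]
def fit(B,W):
    b=B-B.mean(0);w=W-W.mean(0);th=np.arctan2((b[:,0]*w[:,1]-b[:,1]*w[:,0]).sum(),(b*w).sum())
    R=np.array([[np.cos(th),-np.sin(th)],[np.sin(th),np.cos(th)]]);return th,R,W.mean(0)-R@B.mean(0)
th,R,o=fit(B,W);print("board",np.degrees(th),o,(W-(B@R.T+o))*1e3)
t2,R2,o2=fit(B[:3],np.array(Q)[:,:2]);print("side",np.degrees(t2),o2)
tb=lambda p:np.round(R.T@(p[:2]-o)*1e3,1)
print("paddle top,side",tb(onz(c,317.56,188.72,.079)),tb(onz(s,324.5,194,.077)))
print("plate",tb(T(333,205,.071)),"endface",tb(T(72,105,.08)))
print("stick",[tb(T(*q,.042)) for q in((411,163),(665,157),(663,214),(414,224))])
print("stick side",[tb(S(*q,.042)) for q in((178,315),(237,300),(300,482),(240,490))])
o_=robot.get_obs();print(o_["tool_pos"],o_["joint_positions"])
```

```text
[0.4208 0.3005 0.02  ]
[ 0.4258 -0.0541  0.02  ]
[ 0.5737 -0.0542  0.02  ]
[0.5688 0.3043 0.02  ]
[0.4202 0.2999 0.02  ]
[ 0.4239 -0.0624  0.02  ]
[ 0.5734 -0.048   0.02  ]
board 0.7815682826401825 [0.50224757 0.1241622 ] [[ 0.97663451 -2.5464196 ]
 [ 1.04896021  2.77195125]
 [-1.01272742  0.616542  ]
 [-1.0128673  -0.84207366]]
side 1.229024414775753 [0.50122936 0.12377963]
paddle top,side [34.4 51.6] [34.  53.5]
plate [-21.   22.2] endface [ 36.  161.3]
stick [array([  3.7, -22. ]), array([   3.3, -162.4]), array([ -28.2, -159.9]), array([-30.1, -22.6])]
stick side [array([-31.1, -24.2]), array([  4.7, -21. ]), array([   0.2, -163.7]), array([ -31.5, -160.8])]
[0.19651888 0.51318493 0.21842018] [ 1.10189135e+00  8.78809029e-02  1.37210536e+00  1.76642818e-05
  1.68361370e+00 -1.03086602e-01]
```

Request:
{"op": "carry_out", "data": {
  "increments": [
    [255,[0,0,0],-7.3],
    [255,[0,0,0],-7.3],
    [255,[0,0,0],-7.3],
    [255,[-33,-34,0],0],
    [255,[-33,-34,0],0],
    [255,[-33,-34,0],0],
    [255,[-33,-34,0],0],
    [255,[-33,-34,0],0]
  ]
}}

```text
time: 0.9
tool_pos: [0.3653, 0.3448, 0.2191]
ee_rot: [-3.141, -0.0, -3.125]
wrist_force: [0.5, -0.4, -0.1]
width: 0.0335
finger_force: 0.0
```

Request:
{"op": "carry_out", "data": {
  "increments": [
    [255,[-33,-34,0],0],
    [255,[-33,-34,0],0],
    [255,[-33,-34,0],0],
    [255,[-33,-34,0],0],
    [255,[-33,-34,0],0],
    [255,[0,0,0],0],
    [255,[0,0,0],0],
    [255,[0,0,0],0]
  ]
}}

```text
time: 1.7
tool_pos: [0.5315, 0.1798, 0.2192]
ee_rot: [3.141, -0.001, -3.124]
wrist_force: [-0.6, 0.9, -0.3]
width: 0.0007
finger_force: 0.0
```

```bash
cat >> h.py <<'E'
def fish(c,u,v,z):
    f=200/np.tan(np.radians(c["vfov"])/2);T=np.array(c["T"]);a=np.array([u-c["cx"],v-c["cy"]]);r=np.hypot(*a);t=r/f
    d=T[:3,:3]@np.array([*(np.sin(t)*a/max(r,1e-9)),np.cos(t)]);return T[:3,3]+d*(z-T[2,3])/d[2]
E
python3 - <<'E'
from h import *
c=robot.get_calibration("wrist");i=robot.snapshot("wrist");cv2.imwrite("pics/w0.png",i)
print(c["vfov"],np.round(c["T"],3).tolist())
h=cv2.cvtColor(i,cv2.COLOR_BGR2HSV); m=(((h[...,0]<8)|(h[...,0]>172))&(h[...,1]>150)&(h[...,2]>90)).astype(np.uint8)
nn,l,st,ce=cv2.connectedComponentsWithStats(m)
for j in range(1,nn):
    if st[j][4]>150: print(st[j],ce[j],fish(c,*ce[j],.08))
E
```

```text
65.70646984690485 [[-0.016, 0.966, 0.258, 0.456], [1.0, 0.016, 0.005, 0.178], [0.001, 0.258, -0.966, 0.385], [0.0, 0.0, 0.0, 1.0]]
[ 205   59  120   25 1123] [264.64737311  70.17809439] [0.40754843 0.12414611 0.08      ]
[ 290  185   52   26 1256] [315.23328025 197.22372611] [0.5352655  0.17558511 0.08      ]
[598 249  21  19 232] [609.47844828 257.56465517] [0.62803393 0.65568777 0.08      ]
[194 260  69  18 772] [223.96632124 267.85751295] [0.62011318 0.07231822 0.08      ]
[590 261  19  24 262] [599.20229008 272.80916031] [0.65369499 0.63775966 0.08      ]
[605 343  29  38 315] [618.0031746  360.01269841] [0.92486808 0.90417036 0.08      ]
```

View pics/w0.png

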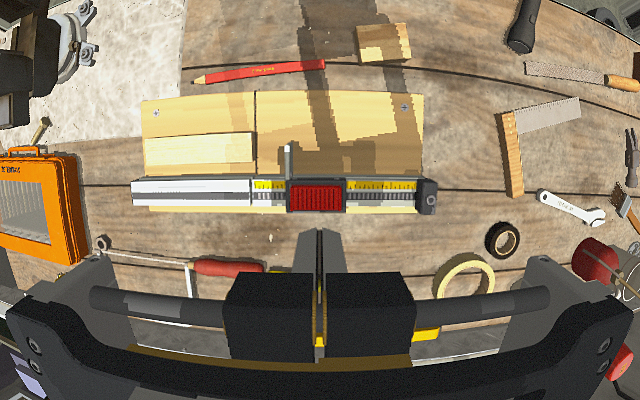

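The wrist view shows the red paddle at (315,197), the plate at (288,160), the stick at (145–255, 132–178), and the end block at (428,196). All agree with the top view. Next I'll descend over the paddle.

Request:
{"op": "carry_out", "data": {
  "increments": [
    [255,[-4,-4,30],0],
    [255,[0,0,40],0],
    [255,[0,0,30],0],
    [255,[0,0,14],0],
    [255,[0,0,0],0],
    [255,[0,0,0],0]
  ]
}}

```text
time: 2.35
tool_pos: [0.5368, 0.176, 0.107]
ee_rot: [3.141, 0.002, -3.124]
wrist_force: [-0.0, -0.6, 0.2]
width: 0.0007
finger_force: 0.0
```

Request:
{"op": "carry_out", "data": {
  "increments": [
    [255,[0,0,4],0],
    [255,[0,0,4],0],
    [255,[0,0,3],0],
    [255,[0,0,2],0],
    [255,[0,0,2],0],
    [255,[0,0,2],0],
    [255,[0,0,0],0],
    [255,[0,0,0],0]
  ]
}}

```text
time: 3.15
tool_pos: [0.5369, 0.1753, 0.0901]
ee_rot: [3.141, 0.002, -3.125]
wrist_force: [-1.9, -0.8, 6.2]
width: 0.0005
finger_force: 3.2
```

Request:
{"op": "carry_out", "data": {
  "increments": [
    [255,[0,0,2],0],
    [255,[0,0,1],0],
    [255,[0,0,0],0],
    [255,[0,0,0],0]
  ]
}}

```text
time: 3.55
tool_pos: [0.537, 0.1754, 0.0891]
ee_rot: [3.141, 0.003, -3.125]
wrist_force: [-4.4, -1.2, 14.1]
width: 0.0001
finger_force: 6.6
```

Request:
{"op": "carry_out", "data": {
  "increments": [
    [255,[0,2,0],0],
    [255,[0,4,0],0],
    [255,[0,5,0],0],
    [255,[0,5,0],0],
    [255,[0,5,0],0],
    [255,[0,5,0],0],
    [255,[0,4,0],0],
    [255,[0,0,0],0]
  ]
}}

```text
time: 4.35
tool_pos: [0.5366, 0.2063, 0.0892]
ee_rot: [3.139, 0.003, -3.125]
wrist_force: [-3.5, 0.2, 12.6]
width: 0.0004
finger_force: 6.3
```

```bash
cat > pad.py <<'E'
from h import *
import sys
for n in("top","side"):
    c=robot.get_calibration(n);i=robot.snapshot(n);r=(272,398,172,232) if n=="top" else (290,375,155,230)
    h=cv2.cvtColor(i,cv2.COLOR_BGR2HSV); m=(((h[...,0]<8)|(h[...,0]>172))&(h[...,1]>150)&(h[...,2]>60)).astype(np.uint8)
    k=np.zeros_like(m);k[r[2]:r[3],r[0]:r[1]]=1;m*=k
    nn,l,st,ce=cv2.connectedComponentsWithStats(m)
    for j in range(1,nn):
        if st[j][4]>6: print(n,st[j],ce[j],onz(c,*ce[j],.078))
E
python3 pad.py
```

```text
top [349 229  11   3  17] [355.17647059 230.58823529] [0.39954918 0.05760435 0.078     ]
side [315 181  14  14  71] [321.33802817 189.92957746] [0.5316093 0.1946272 0.078    ]
```

Request:
{"op": "carry_out", "data": {
  "increments": [
    [255,[0,4,0],0],
    [255,[0,6,0],0],
    [255,[0,6,0],0],
    [255,[0,6,0],0],
    [255,[0,6,0],0],
    [255,[0,6,0],0],
    [255,[0,5,0],0],
    [255,[0,0,0],0]
  ]
}}

```text
time: 5.25
tool_pos: [0.536, 0.2456, 0.0891]
ee_rot: [3.139, 0.003, -3.124]
wrist_force: [-3.6, 0.2, 11.7]
width: 0.0004
finger_force: 6.0
```

Request:
{"op": "carry_out", "data": {
  "increments": [
    [255,[0,2,0],0],
    [255,[0,2,0],0],
    [255,[0,2,0],0],
    [255,[0,2,0],0],
    [255,[0,0,0],0]
  ]
}}

```text
time: 5.75
tool_pos: [0.5359, 0.253, 0.0892]
ee_rot: [3.14, 0.003, -3.125]
wrist_force: [-2.9, -0.1, 11.5]
width: 0.0
finger_force: 6.0
```

Request:
{"op": "carry_out", "data": {
  "increments": [
    [255,[0,2,0],0],
    [255,[0,1,0],0],
    [255,[0,1,0],0],
    [255,[0,1,0],0],
    [255,[0,0,0],0]
  ]
}}

```text
time: 6.25
tool_pos: [0.5359, 0.2553, 0.0891]
ee_rot: [-3.138, 0.003, -3.126]
wrist_force: [-3.8, -5.5, 14.0]
width: 0.0007
finger_force: 6.8
```

```bash
python3 pad.py
```

```text
top [345 229  15   3  22] [353.54545455 230.63636364] [0.39946144 0.06281492 0.078     ]
side [310 171  14  13  68] [316.73529412 178.80882353] [0.53150506 0.24234514 0.078     ]
```

Request:
{"op": "carry_out", "data": {
  "increments": [
    [255,[0,2,0],0],
    [255,[0,0,0],0],
    [255,[0,0,0],0]
  ]
}}

```text
time: 6.65
tool_pos: [0.536, 0.2559, 0.0891]
ee_rot: [-3.136, 0.003, -3.126]
wrist_force: [-4.5, -9.2, 14.0]
width: 0.0004
finger_force: 7.0
```

Request:
{"op": "carry_out", "data": {
  "increments": [
    [255,[0,0,-6],0],
    [255,[0,-1,-8],0],
    [255,[0,-2,-20],0],
    [255,[0,0,-40],0],
    [255,[0,0,-40],0],
    [255,[0,0,-20],0],
    [255,[0,0,0],0]
  ]
}}

```text
time: 7.35
tool_pos: [0.5366, 0.2571, 0.2238]
ee_rot: [3.138, 0.007, -3.125]
wrist_force: [0.6, 0.2, 0.1]
width: 0.0003
finger_force: 0.0
```

Run:
```python
from h import *
c=robot.get_calibration("wrist");i=robot.snapshot("wrist");cv2.imwrite("pics/w1.png",i)
h=cv2.cvtColor(i,cv2.COLOR_BGR2HSV); m=(((h[...,0]<8)|(h[...,0]>172))&(h[...,1]>150)&(h[...,2]>90)).astype(np.uint8)
nn,l,st,ce=cv2.connectedComponentsWithStats(m)
for j in range(1,nn):
    if st[j][4]>150: print(st[j],ce[j],fish(c,*ce[j],.08))
print(robot.get_obs()["wrist_force"])
```

```text
[154  55 108  30 969] [208.00928793  68.22394221] [0.40776995 0.14160302 0.08      ]
[ 292  177   52   26 1254] [317.77113238 189.03668262] [0.53407474 0.25575231 0.08      ]
[569 247  24  21 316] [582.06012658 256.14240506] [0.62850434 0.65849102 0.08      ]
[148 250  61  21 826] [179.437046   259.99152542] [0.62270726 0.09153013 0.08      ]
[-0.68468341  0.19431288  0.13170262]
```

View pics/w1.png

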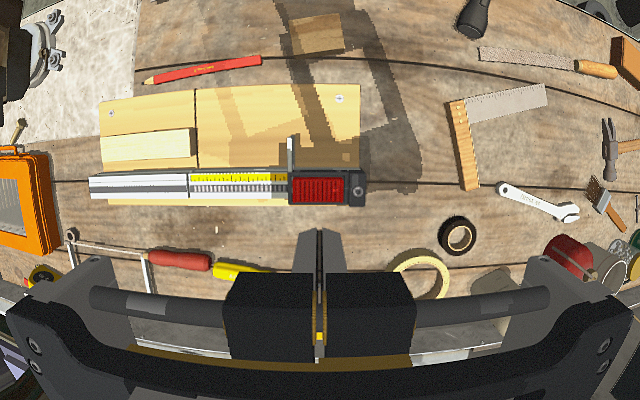

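The carriage is flush with the end block, with the paddle at (318,189) and the plate at (290,155), and the paddle is up. Next I'll move in front of the stick.

Request:
{"op": "carry_out", "data": {
  "increments": [
    [255,[14.5,-37,0],0],
    [255,[14.5,-37,0],0],
    [255,[14.5,-37,0],0],
    [255,[14.5,-37,0],0],
    [255,[14.5,-37,0],0],
    [255,[14.5,-38,0],0],
    [255,[0,0,0],0],
    [255,[0,0,0],0]
  ]
}}

```text
time: 8.2
tool_pos: [0.4508, 0.0316, 0.2174]
ee_rot: [3.14, -0.003, -3.127]
wrist_force: [-0.1, 0.1, 0.8]
width: 0.0001
finger_force: 0.0
```

Request:
{"op": "carry_out", "data": {
  "increments": [
    [255,[0,0,40],0],
    [255,[0,0,40],0],
    [255,[0,0,40],0],
    [255,[0,0,30],0],
    [255,[0,0,15],0],
    [255,[0,0,0],0],
    [255,[0,0,0],0]
  ]
}}

```text
time: 8.9
tool_pos: [0.4516, 0.0329, 0.054]
ee_rot: [3.141, -0.001, -3.123]
wrist_force: [-0.1, -0.0, -0.1]
width: 0.0004
finger_force: 0.0
```

Request:
{"op": "carry_out", "data": {
  "increments": [
    [255,[0,0,8],0],
    [255,[0,0,5],0],
    [255,[-5,0,0],0],
    [255,[-5,0,0],0],
    [255,[-5,0,0],0],
    [255,[-4,0,0],0],
    [255,[-3,0,0],0],
    [255,[-3,0,0],0]
  ]
}}

```text
time: 9.7
tool_pos: [0.477, 0.0321, 0.0416]
ee_rot: [3.142, 0.0, -3.125]
wrist_force: [-0.1, -0.0, 0.8]
width: 0.0006
finger_force: 0.3
```

Request:
{"op": "carry_out", "data": {
  "increments": [
    [255,[-2,0,0],0],
    [255,[-2,0,0],0],
    [255,[-1,0,0],0],
    [255,[-1,0,0],0],
    [255,[0,0,0],0]
  ]
}}

```text
time: 10.2
tool_pos: [0.4802, 0.0323, 0.0413]
ee_rot: [-3.142, -0.006, -3.125]
wrist_force: [-7.7, -0.9, 6.7]
width: 0.0002
finger_force: 3.9
```

Request:
{"op": "carry_out", "data": {
  "increments": [
    [255,[8,0,0],0],
    [255,[8,0,0],0],
    [255,[0,0,-35],0],
    [255,[0,0,-35],0],
    [255,[-10,-35,-10],0],
    [255,[-15,-35,0],0],
    [255,[-15,-25,0],0],
    [255,[0,0,0],0]
  ]
}}

```text
time: 11.0
tool_pos: [0.5095, -0.0651, 0.1217]
ee_rot: [-3.14, 0.002, -3.129]
wrist_force: [-0.3, 0.1, 0.2]
width: 0.0005
finger_force: 0.0
```

Run:
```python
from h import *
i=robot.snapshot("side");cv2.imwrite("pics/s1.png",cv2.resize(i[155:325,255:385],None,fx=3.5,fy=3.5,interpolation=cv2.INTER_CUBIC))
```

```text
(no output)
```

View pics/s1.png

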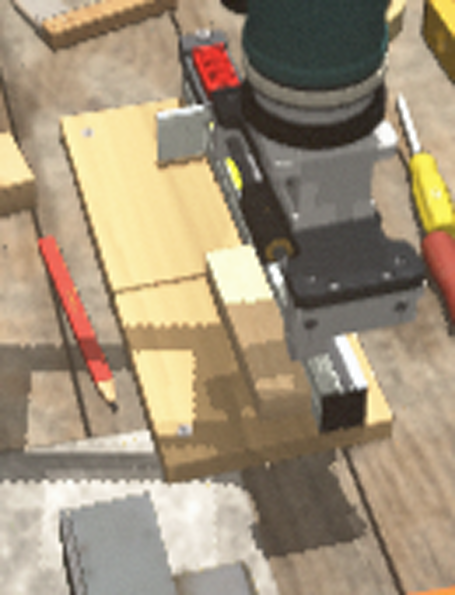

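The side crop shows the stick parallel to and against the fence, with its left end at (230,252) and its right end at (265,410). Next I'll lower the fingers at its right end and push.

Request:
{"op": "carry_out", "data": {
  "increments": [
    [255,[0,0,30],0],
    [255,[0,0,30],0],
    [255,[0,0,14],0],
    [255,[0,0,6],0],
    [255,[0,5,0],0],
    [255,[0,5,0],0],
    [255,[0,4,0],0],
    [255,[0,4,0],0]
  ]
}}

```text
time: 11.85
tool_pos: [0.5089, -0.0441, 0.0429]
ee_rot: [-3.141, 0.003, -3.125]
wrist_force: [0.5, -0.8, -0.2]
width: 0.0006
finger_force: 0.3
```

Request:
{"op": "carry_out", "data": {
  "increments": [
    [255,[0,4,0],0],
    [255,[0,4,0],0],
    [255,[0,4,0],0],
    [255,[0,4,0],0],
    [255,[0,4,0],0],
    [255,[0,4,0],0],
    [255,[0,4,0],0],
    [255,[0,4,0],0]
  ]
}}

```text
time: 12.65
tool_pos: [0.5074, -0.012, 0.0414]
ee_rot: [3.141, -0.0, -3.125]
wrist_force: [-0.3, -0.3, 1.2]
width: 0.0005
finger_force: 0.3
```

Request:
{"op": "carry_out", "data": {
  "increments": [
    [255,[0,4,0],0],
    [255,[0,4,0],0],
    [255,[0,4,0],0],
    [255,[0,4,0],0],
    [255,[0,4,0],0],
    [255,[0,4,0],0],
    [255,[0,4,0],0],
    [255,[0,4,0],0]
  ]
}}

```text
time: 13.45
tool_pos: [0.5069, 0.02, 0.0415]
ee_rot: [3.141, 0.0, -3.125]
wrist_force: [-0.2, -1.3, 0.5]
width: 0.0003
finger_force: 0.2
```

Request:
{"op": "carry_out", "data": {
  "increments": [
    [255,[0,5,0],0],
    [255,[0,5,0],0],
    [255,[0,5,0],0],
    [255,[0,5,0],0],
    [255,[0,5,0],0],
    [255,[0,5,0],0],
    [255,[0,5,0],0],
    [255,[0,3,0],0]
  ]
}}

```text
time: 14.25
tool_pos: [0.5063, 0.0582, 0.0415]
ee_rot: [3.141, 0.0, -3.125]
wrist_force: [-0.4, -0.2, -0.7]
width: 0.0003
finger_force: 0.1
```

Request:
{"op": "carry_out", "data": {
  "increments": [
    [255,[0,3,0],0],
    [255,[0,3,0],0],
    [255,[0,2,0],0],
    [255,[0,2,0],0],
    [255,[0,1,0],0],
    [255,[0,1,0],0],
    [255,[0,0,0],0]
  ]
}}

```text
time: 14.95
tool_pos: [0.5061, 0.0698, 0.0415]
ee_rot: [3.141, 0.0, -3.125]
wrist_force: [-0.2, -0.2, -0.9]
width: 0.0007
finger_force: 0.0
```

Request:
{"op": "carry_out", "data": {
  "increments": [
    [255,[0,1,0],0],
    [255,[0,1,0],0],
    [255,[0,1,0],0],
    [255,[0,1,0],0],
    [255,[0,0,0],0]
  ]
}}

```text
time: 15.45
tool_pos: [0.5061, 0.0713, 0.0416]
ee_rot: [-3.137, -0.0, -3.125]
wrist_force: [-0.0, -7.0, 1.4]
width: 0.0003
finger_force: 3.6
```

Request:
{"op": "carry_out", "data": {
  "increments": [
    [255,[0,-6,0],0],
    [255,[0,-6,0],0],
    [255,[0,0,-35],0],
    [255,[0,0,-40],0],
    [255,[20,30,0],0],
    [255,[20,30,0],0],
    [255,[17,34,0],0],
    [255,[0,0,0],0]
  ]
}}

```text
time: 16.25
tool_pos: [0.4458, 0.1578, 0.1167]
ee_rot: [3.139, -0.001, -3.12]
wrist_force: [-0.1, 0.6, 0.5]
width: 0.0003
finger_force: 0.0
```

Request:
{"op": "carry_out", "data": {
  "increments": [
    [255,[0,0,35],0],
    [255,[0,0,30],0],
    [255,[0,0,9],0],
    [255,[-7,0,0],0],
    [255,[-7,0,0],0],
    [255,[-6,0,0],0],
    [255,[-3,0,0],0],
    [255,[0,0,0],0]
  ]
}}

```text
time: 17.05
tool_pos: [0.472, 0.1552, 0.0435]
ee_rot: [3.141, 0.002, -3.126]
wrist_force: [0.6, -0.5, 0.3]
width: 0.0003
finger_force: 0.0
```

Request:
{"op": "carry_out", "data": {
  "increments": [
    [255,[-2,0,0],0],
    [255,[-2,0,0],0],
    [255,[-2,0,0],0],
    [255,[-1,0,0],0],
    [255,[-1,0,0],0],
    [255,[0,0,0],0]
  ]
}}

```text
time: 17.65
tool_pos: [0.4784, 0.1553, 0.0424]
ee_rot: [3.141, -0.001, -3.125]
wrist_force: [-1.6, -0.5, 0.5]
width: 0.0004
finger_force: 0.6
```

Request:
{"op": "carry_out", "data": {
  "increments": [
    [255,[-1,0,0],0],
    [255,[-1,0,0],0],
    [255,[0,0,0],0]
  ]
}}

```text
time: 17.95
tool_pos: [0.4785, 0.1553, 0.0424]
ee_rot: [-3.141, -0.005, -3.125]
wrist_force: [-6.8, -0.4, 5.8]
width: 0.0006
finger_force: 3.5
```

Request:
{"op": "carry_out", "data": {
  "increments": [
    [255,[8,0,0],0],
    [255,[10,0,0],0],
    [255,[0,0,-40],0],
    [255,[0,0,-40],0],
    [255,[0,-20,-40],0],
    [255,[0,-20,-40],0],
    [255,[0,0,0],0],
    [255,[0,0,0],0]
  ]
}}

```text
time: 18.75
tool_pos: [0.4637, 0.1148, 0.2036]
ee_rot: [3.141, 0.004, -3.126]
wrist_force: [-0.3, -0.1, -0.1]
width: 0.0007
finger_force: 0.0
```

Run:
```python
from h import *
i=robot.snapshot("wrist");cv2.imwrite("pics/w2.png",cv2.resize(i[60:300,130:450],None,fx=2.4,fy=2.4,interpolation=cv2.INTER_CUBIC))
```

```text
(no output)
```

View pics/w2.png

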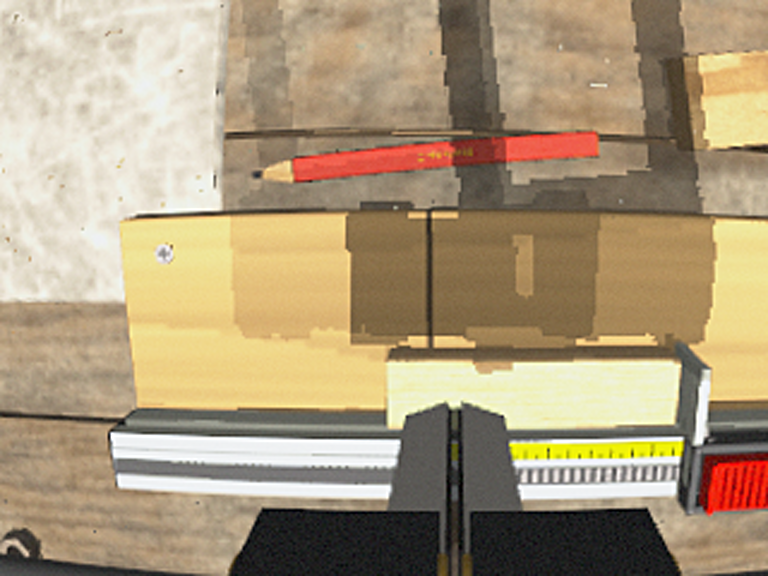

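The stick, at (387–680, 360–428), is against the fence and its left end touches the stop plate at (685,390). The arm is clear, so I'll hand in.

```bash
python3 -c "
from bench import robot
print(robot.close_job())"
```

```text
the job is handed in; nothing more can be done
None
```

The job is handed in, but no verdict came back: the last pictures show the stop flush against the end stop with the paddle up, and the stick against the fence and butted on the stop plate, and the nearby tools in view looked undisturbed.

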